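# Line up the desk pots by height

### The arm

A 6-joint arm with a two-finger parallel gripper is mounted at the origin on a cart in front of the work surface, level with it; the furniture and walls round the work are solid. World frame = base frame: x ahead of the robot, y to its left, z up, the work surface at z = 0. Lengths are in mm, angles in rad, forces in N, time in s.
With the tool pointing down it reaches from about 275 to 750 mm from the base axis. Payload 10.2 kg.
Tool frame: the origin (TCP) lies at the very end of the fingers, on their centre line; the grasp point (between the pads) lies 19 mm behind it; z points along the fingers, y is the line along which they close (so a half turn about z gives the same grasp; the last joint's range is limited). The gripper opens to 85 mm and grips with 20 to 120 N. Pads are 22 mm wide; open, the fingers measure 114 mm over their backs; the gripper's body (76 mm by 85 mm) begins 54 mm behind the grasp point. The pads swing forward as they close: fully open they stand 13 mm farther back than shut.
Start: joints at [-1.534, 0.313, 1.498, -0, 1.331, -0.223], TCP at [134.852, -507.391, 231.294] pointing down, gripper open.
Joint ranges: [-2.94, 2.94], [-0.97, 2.17], [0.19, 2.56], [-1.23, 4.37], [0.02, 3.11], [-2.88, 2.88]. Speed limits (rad/s): [2.39, 2.39, 3.01, 3.14, 3.14, 3.14].

### API

Orientations are given as a unit quaternion [w, x, y, z].
In Python, from rig import telemetry, optics, ctrl gives the robot as it stands.
- The arm moves only by the tool servo_tool, never from a script. Its argument "deltas" is a list of rows, each a list of 3 entries, a list of its own where there are three numbers: the shift along the tool's x, y, z in units of 20 cm (1.0 is 20 cm), then the turn, a rotation vector about the tool's x, y, z in units of 90 degrees (1.0 is 90 degrees), then the opening, from 0 (shut) to 1 (fully open). A call has 1 to 8 rows; each row shifts and turns the commanded pose from where the row before left it, along the tool's axes as they then stand; what a row does not reach is not made up. A row lasts 1/10 s, in which the tool goes at most 50 mm and 8.59 degrees, less where a joint would pass 70% of its speed; a pose out of reach is approached as far as the arm can. A call with a number of a shift or a turn outside -1 to 1 is refused whole. A call with a gripper value outside its range is refused whole. The fingers move at their own pace and stop on an object; "squeeze" is the grip in N (left out, the last holds). Time passes only in rows, so rows that do not move let the fingers close. It gives the time, the measured TCP pose, the force, the opening and the grip force at its end, in the units of the state.
- telemetry.sense(): the state, without advancing time (a new reading comes with each control period).
- optics.capture(name): name is "scene" or "top" or "wrist"; returns the picture (480x640x3 uint8, blue, green, red); there is no depth.
- optics.camera_model(name): a dict with "vfov" (degrees; the focal length in pixels is half the picture's height over the tangent of half this angle, whatever the lens; pixels are square), "cx", "cy" (the principal point, pixels), "R" (3x3) and "t" (3): a world point X has camera coordinates R X + t; the wrist camera has in their place "mount" (4x4, takes a point from camera to tool coordinates, whose origin is the TCP and whose axes are the flange's). Camera axes: x right, y down, z forward; pixel columns grow to the right and rows downward; lengths in mm; the calibration is good to about 2 mm. The wrist camera is an equidistant fisheye: a pixel r from the principal point sees the ray r / f radians off the axis. A picture is of the moment at which its call begins: read the wrist's pose just before it. camera_model takes no time and is no camera call.
- ctrl.finish_job(): hands the job in; it is judged then, once.
The state is a dict: "time_s": time; "joints": joint angles; "dq": joint speeds; "tau": joint torques, N m; "eef_pos": TCP position; "ee_rot": TCP orientation; "force": force on the tool from outside, world axes, zero at the start; "wrist_torque": the same for the moment, N m; "grip_width": opening from 0.0 (shut) to 1.0 (fully open); "grip_force": force on a finger pad.
Only numpy, scipy, OpenCV 4.12 (cv2) and the standard library are available. Lean on these libraries where they do the work, as an engineer would, in place of code of your own. Each camera call takes 0.05 s, during which the arm holds its last target. There are 200 camera calls.

### The job

Tidy the two lidded white pots (one with a black lid), the red-lidded pot and the glue bottle: line them up by height on the four grey felt pads of the wooden board, one upright in the middle of each pad, the tallest on the pad next to the clear clip tray, then getting shorter step by step to the shortest on the pad next to the tape roll. Leave the clip tray and the tape roll where they are.

Things in the scene. Friction and masses are not known exactly. Their poses are not given: they have to be found in the camera images.
- small_pot_centre (a point): the shortest container: small all-white lidded pot, 38 mm across, 24 mm high; round, loose, stands upright on the desk; point on its axis, half-way up (12 mm above its underside); z along its axis
- black_pot_centre (a point): small white pot with a black lid, 44 mm across (42 mm below the lid), 35 mm high; round, loose, stands upright on the desk; point on its axis, half-way up (17.5 mm above its underside); z along its axis
- red_pot_centre (a point): wider pot with a red lid, 58 mm across, 50 mm high; round, loose, stands upright on the desk; point on its axis, half-way up (25 mm above its underside); z along its axis
- glue_bottle_centre (a point): the tallest container: slim white glue bottle with a dark nozzle, 112 mm high; its body is 35 mm across up to 74 mm, above that the nozzle tapers from 18 mm; round, loose, stands upright on the desk; point on its axis, half-way up (56 mm above its underside); z along its axis
- pad_1: leftmost (largest y) of four equal round grey felt pads, 72 mm across, 4 mm thick, fixed about 90 mm apart in a row on a flat dark wooden board (100 x 390 x 8 mm) on the desk; origin at the centre of the pad's underside, 8 mm above the desk (pad top 12 mm above the desk); y runs along the row, to the left, x across it, away from the robot
- pad_2: second from the left of four equal round grey felt pads, 72 mm across, 4 mm thick, fixed about 90 mm apart in a row on a flat dark wooden board (100 x 390 x 8 mm) on the desk; origin at the centre of the pad's underside, 8 mm above the desk (pad top 12 mm above the desk); y runs along the row, to the left, x across it, away from the robot
- pad_3: third from the left of four equal round grey felt pads, 72 mm across, 4 mm thick, fixed about 90 mm apart in a row on a flat dark wooden board (100 x 390 x 8 mm) on the desk; origin at the centre of the pad's underside, 8 mm above the desk (pad top 12 mm above the desk); y runs along the row, to the left, x across it, away from the robot
- pad_4: rightmost (smallest y) of four equal round grey felt pads, 72 mm across, 4 mm thick, fixed about 90 mm apart in a row on a flat dark wooden board (100 x 390 x 8 mm) on the desk; origin at the centre of the pad's underside, 8 mm above the desk (pad top 12 mm above the desk); y runs along the row, to the left, x across it, away from the robot
- clip_tray: clear square-cornered tray of paper clips with two compartments, 80 x 110 mm, 58 mm high, its 110 mm side roughly along the row, loose, standing on the desk just beyond one end of the board, about 125 mm from the centre of the nearest pad (left or right end, varies); origin at the centre of its underside; stays where it is
- tape_roll: roll of beige packing tape lying flat, 92 mm across, 48 mm high, loose, on the desk just beyond the other end of the board, about 125 mm from the centre of the nearest pad; origin at the centre of its underside; stays where it is
Things that resemble listed ones, but are neither listed nor needed, are in the scene too. What is shaped like the part that bears red_pot_centre but orange or turquoise is not meant.

How it is judged:
By the outcome, as a careful person would: the job done as asked, in the order asked, and still so for the second after the job is handed in, with the robot touching nothing.
It also fails if it takes over 104 s, if anything falls off the work surface, if the arm or the gripper's body presses on something with over 40 N, if the wrist force passes 120 N, or if a joint passes its speed limit or range.

## Working session

There is one attempt and no reset: what is moved stays moved. The work goes in short steps, Python scripts to look and compute and a tool call to move; the robot and the scene stay as the last step left them, time stands still between calls to the robot, and variables do not carry over. Pictures are saved under pics/ and viewed, at most 14 in all, crops included, and the job is handed in when it is done.

Besides the shell and the picture viewer there is one more tool, called after "Call:" as name(argument=value, ...), one argument or row to a line, values as JSON. servo_tool: Moves the arm, as the interface text tells. Its arguments: {"type":"object","properties":{"deltas":{"type":"array"},"squeeze":{"type":"number"}},"required":["deltas"]}

```bash
mkdir -p pics
python3 - <<'E'
from rig import telemetry, optics
import cv2
for n in("scene","top"):
    cv2.imwrite(f"pics/{n}0.png",optics.capture(n)); m=optics.camera_model(n); print(n,m)
print(optics.camera_model("wrist")); s=telemetry.sense();print(s)
E
```

```text
scene {'vfov': 42.86952194759687, 'cx': 322.0074497320488, 'cy': 244.19644607739733, 'R': array([[-0.49257085, -0.87024728, -0.00660556],
       [-0.64718161,  0.37136634, -0.66576497],
       [ 0.58183324, -0.32366142, -0.74613227]]), 't': array([ 210.36401228,  367.16151816, 1309.82442506])}
top {'vfov': 44.68047779321044, 'cx': 319.45404312542234, 'cy': 241.2501336106888, 'R': array([[ 0.02806988, -0.99943699, -0.01837916],
       [-0.99244029, -0.02566637, -0.12001462],
       [ 0.11947533,  0.02160902, -0.99260198]]), 't': array([ -21.86236292,  467.59941766, 1220.02628644])}
{'vfov': 65.70646984690485, 'cx': 322.0034251756034, 'cy': 239.95979248186612, 'mount': array([[ 4.85915216e-04, -9.54877189e-01, -2.97000534e-01,
         7.45162780e+01],
       [ 9.99999798e-01,  5.85424951e-04, -2.46106676e-04,
        -1.50272262e-01],
       [ 4.08873174e-04, -2.97000355e-01,  9.54877281e-01,
        -1.43266633e+02],
       [ 0.00000000e+00,  0.00000000e+00,  0.00000000e+00,
         1.00000000e+00]])}
{'time_s': 0.1, 'joints': array([-1.53441857e+00,  3.13407345e-01,  1.49838173e+00,  2.87233019e-05,
        1.33101294e+00, -2.23381046e-01]), 'dq': array([ 0.00093988, -0.0012182 , -0.00192711, -0.00037823, -0.00125837,
       -0.00058269]), 'tau': array([ 3.64840933e-03, -4.12904012e+01, -2.60141355e+01, -1.61195799e-04,
        3.04989604e-03,  1.35343282e-05]), 'eef_pos': array([ 134.84092254, -507.14114939,  230.77774269]), 'ee_rot': array([-6.00734375e-04,  9.91577782e-01,  1.29511147e-01,  7.03438028e-05]), 'force': array([ 0.56224378, -0.39681345, -0.11113306]), 'wrist_torque': array([0.02465798, 0.02105843, 0.01228385]), 'grip_force': 0.0, 'grip_width': 0.9970195831212175}
```

View pics/top0.png

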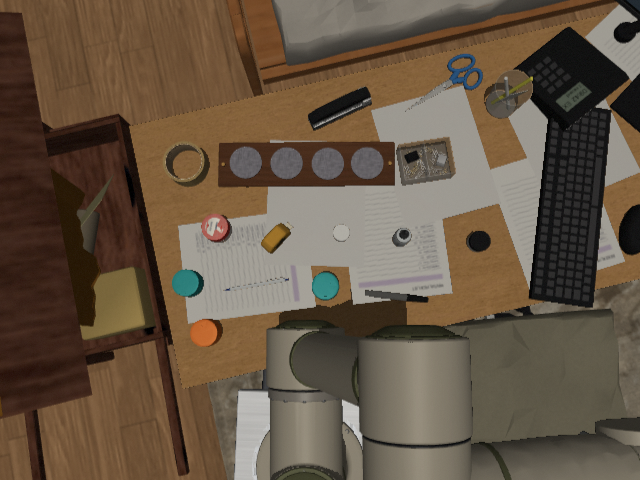

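View pics/scene0.png

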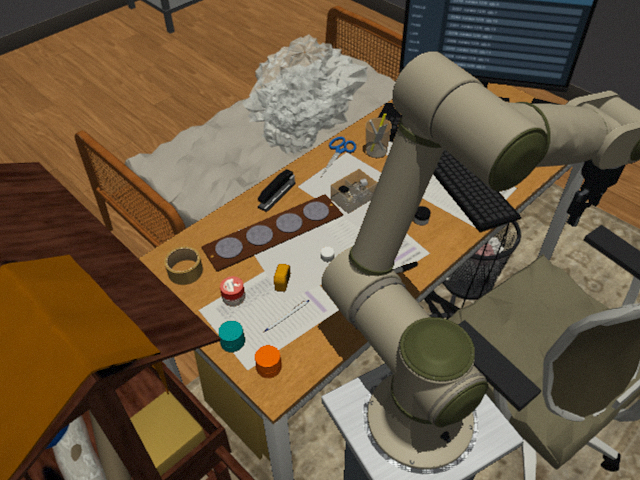

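The top view shows the tape roll on the left (185,163) and the clip tray on the right (425,160). The pads are at x≈246, 287, 328 and 367. The red pot is at (215,228), the small white pot at (341,232), the glue bottle at (402,237) and the probable black pot at (479,241). I'll refine these on crops.

```bash
cat > h.py <<'E'
import numpy as np, cv2
from scipy.spatial.transform import Rotation as Ro
from rig import telemetry, optics
def ray(n,u,v,z):
    m=optics.camera_model(n); f=240/np.tan(np.radians(m['vfov']/2))
    if n!='wrist':
        R=np.array(m['R']);c=-R.T@m['t'];d=R.T@np.array([(u-m['cx'])/f,(v-m['cy'])/f,1])
    else:
        s=telemetry.sense();w=s['ee_rot'];Rt=Ro.from_quat([w[1],w[2],w[3],w[0]]).as_matrix();M=np.array(m['mount'])
        a=np.array([u-m['cx'],v-m['cy']])/f;r=np.hypot(*a)+1e-9
        d=Rt@M[:3,:3]@np.array([*(a/r*np.sin(r)),np.cos(r)]);c=Rt@M[:3,3]+s['eef_pos']
    return (c+d*(z-c[2])/d[2]).round(1)
E
python3 - <<'E'
from h import *
im=cv2.imread('pics/top0.png')
cv2.imwrite('pics/z1.png',cv2.resize(im[135:285,170:500],None,fx=2.4,fy=2.4,interpolation=cv2.INTER_CUBIC))
g=cv2.cvtColor(im,cv2.COLOR_BGR2HSV)
def cent(mask,box,nm,z):
    x0,y0,x1,y1=box; m=mask[y0:y1,x0:x1].astype(np.uint8)
    n,l,st,c=cv2.connectedComponentsWithStats(m); i=1+st[1:,4].argmax(); u,v=c[i]+[x0,y0]
    print(nm,(u.round(1),v.round(1)),st[i],ray('top',u,v,z))
H,S,V=g[...,0],g[...,1],g[...,2]
b=im.astype(int)
for i,u in enumerate((246,287,328,367)): cent((S<70)&(V>75),(u-20,142,u+20,182),f'pad{i+1}',12)
cent(V<60,(462,225,496,258),'black',35)
cent((V>190)&(S<40),(328,218,355,247),'small',24)
cent((((H<8)|(H>172))&(S>110)),(195,208,235,248),'red',50)
E
```

```text
pad1 (np.float64(245.2), np.float64(162.0)) [  4   4  32  33 807] [641.7 159.8  12. ]
pad2 (np.float64(286.2), np.float64(162.7)) [  3   5  33  32 813] [642.4  69.3  12. ]
pad3 (np.float64(327.4), np.float64(163.1)) [  4   6  32  32 814] [643.4 -21.4  12. ]
pad4 (np.float64(366.8), np.float64(162.6)) [  4   5  32  32 817] [ 646.6 -108.    12. ]
black (np.float64(477.9), np.float64(240.6)) [  4   6  25  21 404] [ 477.3 -344.4   35. ]Traceback (most recent call last):
  File "<stdin>", line 13, in <module>
  File "<stdin>", line 7, in cent
ValueError: attempt to get argmax of an empty sequence
```

View pics/z1.png

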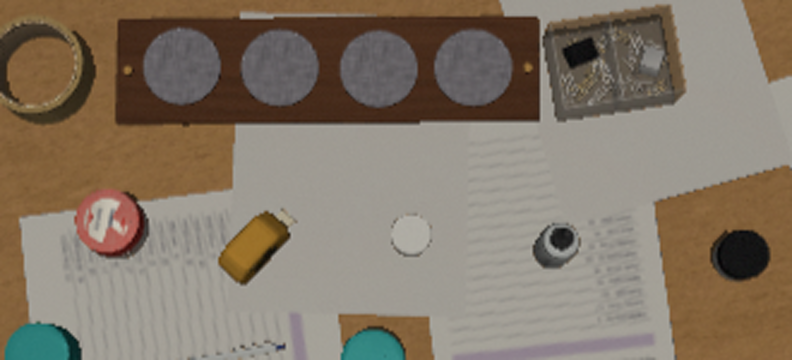

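The black-lidded pot is at (479,241), the small white pot at (341,233), the red lid at (215,227.5), and the glue nozzle at (404.6,234). With the tray on the right, the order is glue on pad_4, red on pad_3, black on pad_2 and small on pad_1. I'll use tool yaw 90° so the fingers close along x, clear of the neighbours. Next I'll work out the moves.

```bash
cat >> h.py <<'E'
def plan(dst,yaw=90,n=8,turn=None):
    s=telemetry.sense();w=s['ee_rot'];R=Ro.from_quat([w[1],w[2],w[3],w[0]]).as_matrix()
    y0=np.arctan2(R[1,0],R[0,0]);d=(np.array(dst)-s['eef_pos'])/n;dy=(np.radians(yaw)-y0)/n
    print('pos',s['eef_pos'].round(1),'yaw',np.degrees(y0).round(2),'tilt',R[2,:2].round(4),'per-row turn',-dy/(np.pi/2))
    for i in range(n):
        y=y0+dy*i;c,q=np.cos(y),np.sin(y)
        print([round(x/200,3) for x in (c*d[0]+q*d[1],q*d[0]-c*d[1],-d[2])])
E
python3 - <<'E'
from h import *
for nm,u,v,z in(('small',341.2,232.9,24),('red',215.4,227.5,50),('glue tip',404.6,233.8,112),('black',479.2,241.2,35)): print(nm,ray('top',u,v,z))
plan((477,-347,145),n=10)
E
```

```text
small [487.7 -55.3  24. ]
red [488.9 210.8  50. ]
glue tip [ 477.2 -180.   112. ]
black [ 476.  -347.1   35. ]
pos [ 134.8 -507.1  230.8] yaw 14.88 tilt [ 0.0003 -0.0012] per-row turn -0.08346368735111247
[np.float64(0.186), np.float64(-0.033), np.float64(0.043)]
[np.float64(0.189), np.float64(-0.009), np.float64(0.043)]
[np.float64(0.188), np.float64(0.016), np.float64(0.043)]
[np.float64(0.185), np.float64(0.04), np.float64(0.043)]
[np.float64(0.178), np.float64(0.064), np.float64(0.043)]
[np.float64(0.168), np.float64(0.087), np.float64(0.043)]
[np.float64(0.155), np.float64(0.108), np.float64(0.043)]
[np.float64(0.14), np.float64(0.127), np.float64(0.043)]
[np.float64(0.122), np.float64(0.144), np.float64(0.043)]
[np.float64(0.102), np.float64(0.159), np.float64(0.043)]
```

Call:
servo_tool(
  deltas=[
    [[0.186,-0.033,0.043],[0,0,-0.0835],1],
    [[0.189,-0.009,0.043],[0,0,-0.0835],1],
    [[0.188,0.016,0.043],[0,0,-0.0835],1],
    [[0.185,0.04,0.043],[0,0,-0.0835],1],
    [[0.178,0.064,0.043],[0,0,-0.0835],1],
    [[0.168,0.087,0.043],[0,0,-0.0835],1],
    [[0.155,0.108,0.043],[0,0,-0.0835],1],
    [[0.14,0.127,0.043],[0,0,-0.0835],1],
  ],
  squeeze=30,
)

```text
time_s: 0.9
eef_pos: [410.0, -378.0, 161.9]
ee_rot: [-0.0, 0.792, 0.611, 0.0]
force: [0.2, -0.9, -0.2]
grip_width: 0.997
grip_force: 0.0
```

Call:
servo_tool(
  deltas=[
    [[0.122,0.144,0.043],[0,0,-0.0835],1],
    [[0.102,0.159,0.043],[0,0,-0.0835],1],
    [[0,0,0],[0,0,0],1],
    [[0,0,0],[0,0,0],1],
  ],
)

```text
time_s: 1.3
eef_pos: [477.1, -346.3, 144.7]
ee_rot: [-0.001, 0.707, 0.707, -0.0]
force: [0.1, -0.0, 0.0]
grip_width: 0.998
grip_force: 0.0
```

Run:
```python
from h import *
plan((476,-347,145),n=1)
cv2.imwrite('pics/w1.png',optics.capture('wrist'))
```

```text
pos [ 477.1 -346.3  144.7] yaw 90.05 tilt [ 0.0008 -0.001 ] per-row turn 0.0005760563362338938
[np.float64(-0.004), np.float64(-0.005), np.float64(-0.001)]
```

View pics/w1.png

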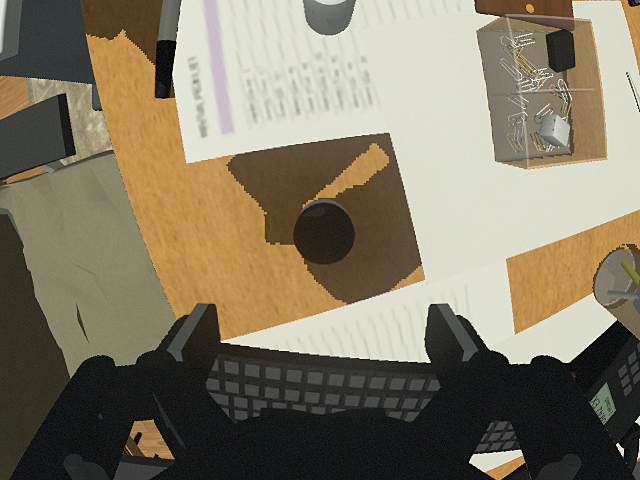

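The wrist view confirms the black-lidded pot, with its lid centred at about (324,231) and the white side just showing. It lies between the fingers at (200,330) and (440,330).

Run:
```python
from h import *
p=ray('wrist',324,231.5,35);print(p, ray('wrist',294,231.5,35),ray('wrist',355,231.5,35))
plan((p[0],p[1],4),n=1)
```

```text
[ 476.6 -343.7   35. ] [ 455.3 -343.7   35. ] [ 498.6 -343.6   35. ]
pos [ 476.6 -346.9  145.1] yaw 89.97 tilt [ 0.0002 -0.0006] per-row turn -0.00030533774986268175
[np.float64(0.016), np.float64(0.0), np.float64(0.706)]
```

Call:
servo_tool(
  deltas=[
    [[0.014,0,0.2],[0,0,0],1],
    [[0,0,0.2],[0,0,0],1],
    [[0,0,0.2],[0,0,0],1],
    [[0,0,0.1],[0,0,0],1],
    [[0,0,0],[0,0,0],1],
    [[0,0,0],[0,0,0],0.3],
    [[0,0,0],[0,0,0],0.3],
    [[0,0,0],[0,0,0],0.3],
  ],
  squeeze=30,
)

```text
time_s: 2.15
eef_pos: [477.4, -344.7, 6.8]
ee_rot: [0.001, 0.707, 0.707, -0.0]
force: [-0.7, -0.5, 1.8]
grip_width: 0.515
grip_force: 0.8
```

Call:
servo_tool(
  deltas=[
    [[0,0,0],[0,0,0],0.3],
    [[0,0,0],[0,0,0],0.3],
    [[0,0,0],[0,0,0],0.3],
    [[0,0,0],[0,0,0],0.3],
    [[0,0,0],[0,0,0],0.3],
  ],
)

```text
time_s: 2.65
eef_pos: [477.4, -344.7, 7.0]
ee_rot: [0.001, 0.707, 0.707, -0.0]
force: [-2.3, 1.1, 6.9]
grip_width: 0.506
grip_force: 29.8
```

Call:
servo_tool(
  deltas=[
    [[0,0,-0.1],[0,0,0],0.3],
    [[0,0,-0.2],[0,0,0],0.3],
    [[0,0,-0.2],[0,0,0],0.3],
    [[0.1,0.05,-0.2],[0,0,0],0.3],
    [[0.2,0.08,0],[0,0,0],0.3],
    [[0.2,0.08,0],[0,0,0],0.3],
    [[0.2,0.08,0],[0,0,0],0.3],
    [[0.2,0.08,0],[0,0,0],0.3],
  ],
)

```text
time_s: 3.45
eef_pos: [551.4, -162.3, 146.3]
ee_rot: [0.001, 0.707, 0.707, 0.0]
force: [0.5, -1.1, -0.0]
grip_width: 0.504
grip_force: 30.7
```

Call:
servo_tool(
  deltas=[
    [[0.2,0.08,0],[0,0,0],0.3],
    [[0.2,0.08,0],[0,0,0],0.3],
    [[0.2,0.08,0],[0,0,0],0.3],
    [[0.2,0.08,0],[0,0,0],0.3],
    [[0.2,0.08,0],[0,0,0],0.3],
    [[0.17,0.05,0],[0,0,0],0.3],
    [[0,0,0],[0,0,0],0.3],
    [[0,0,0],[0,0,0],0.3],
  ],
)

```text
time_s: 4.25
eef_pos: [640.7, 70.5, 145.7]
ee_rot: [0.0, 0.706, 0.708, 0.0]
force: [-0.2, 0.0, -0.2]
grip_width: 0.5
grip_force: 30.8
```

Run:
```python
from h import *
plan((642.4,69.3,20),n=1)
im=optics.capture('wrist');cv2.imwrite('pics/w2.png',im)
```

```text
pos [640.7  70.5 145.7] yaw 90.11 tilt [-0.0003  0.0005] per-row turn 0.0011697544341876583
[np.float64(-0.006), np.float64(0.008), np.float64(0.628)]
```

View pics/w2.png

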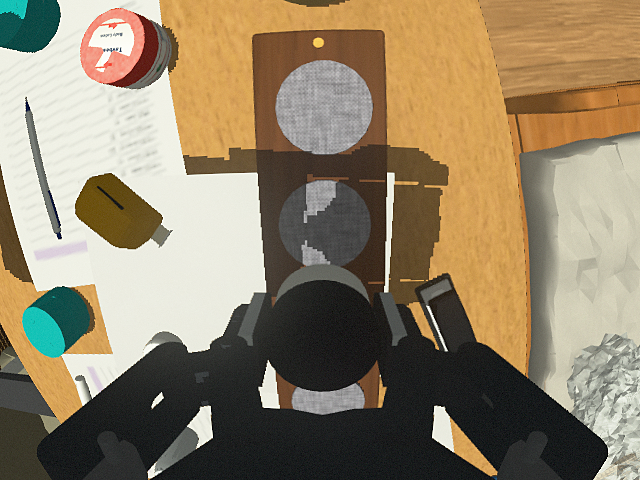

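The held black pot's lid is at about (323,332). Below it, pad 2 spans 279–371 by 180–267, centred at (325,224). Pad 1 is centred at (324.5,107.5), and the red lid is at about (113,46).

Run:
```python
from h import *
for nm,u,v,z in(('pad2',325,224,12),('p2l',279,224,12),('p2r',371,224,12),('p2top',325,180,12),('p2bot',325,267,12),('pad1',324.5,107.5,12),('red',112,46,50),('heldlid',323,334,173.7),('bot',323,391,173.7)): print(nm,ray('wrist',u,v,z))
```

```text
pad2 [641.7  72.1  12. ]
p2l [606.1  72.1  12. ]
p2r [677.3  72.2  12. ]
p2top [641.6 106.3  12. ]
p2bot [641.8  36.6  12. ]
pad1 [641.1 160.6  12. ]
red [491.5 213.8  50. ]
heldlid [639.7  74.  173.7]
bot [639.7  46.7 173.7]
```

Call:
servo_tool(
  deltas=[
    [[-0.004,0.007,0.2],[0,0,0],0.3],
    [[0,0,0.2],[0,0,0],0.3],
    [[0,0,0.16],[0,0,0],0.3],
    [[0,0,0.05],[0,0,0],0.3],
    [[0,0,0.02],[0,0,0],0.3],
    [[0,0,0],[0,0,0],0.3],
    [[0,0,0],[0,0,0],0.3],
  ],
)

```text
time_s: 5.0
eef_pos: [643.1, 69.0, 21.2]
ee_rot: [0.001, 0.707, 0.707, 0.001]
force: [-0.1, -0.1, 0.2]
grip_width: 0.507
grip_force: 30.8
```

Call:
servo_tool(
  deltas=[
    [[0,0,0],[0,0,0],0.7],
    [[0,0,0],[0,0,0],0.9],
    [[0,0,0],[0,0,0],0.9],
    [[0,0,0],[0,0,0],0.9],
    [[0,0,-0.15],[0,0,0],0.9],
    [[0,0,-0.2],[0,0,0],1],
    [[0,0,-0.2],[0,0,0],1],
    [[0,0,-0.1],[0,0,0],1],
  ],
)

```text
time_s: 5.8
eef_pos: [643.2, 69.3, 153.3]
ee_rot: [0.002, 0.707, 0.707, 0.002]
force: [-0.3, 0.1, -0.5]
grip_width: 0.996
grip_force: 0.0
```

Call:
servo_tool(
  deltas=[
    [[-0.125,-0.155,0],[0,0,0],1],
    [[-0.125,-0.155,0],[0,0,0],1],
    [[-0.125,-0.155,0],[0,0,0],1],
    [[-0.125,-0.155,0.04],[0,0,0],1],
    [[-0.123,-0.157,0.05],[0,0,0],1],
    [[0,0,0],[0,0,0],1],
    [[0,0,0],[0,0,0],1],
  ],
)

```text
time_s: 6.5
eef_pos: [487.0, -55.7, 131.7]
ee_rot: [0.0, 0.707, 0.707, 0.0]
force: [1.4, 0.6, 0.3]
grip_width: 1.002
grip_force: 0.0
```

Run:
```python
from h import *
im=optics.capture('wrist');cv2.imwrite('pics/w3.png',im)
plan((487.7,-55.3,3),n=1)
t=optics.capture('top');cv2.imwrite('pics/t3.png',t)
```

```text
pos [487.6 -55.4 131.8] yaw 90.02 tilt [-0.0003  0.0014] per-row turn 0.00026472532028938675
[np.float64(0.0), np.float64(0.0), np.float64(0.644)]
```

View pics/w3.png

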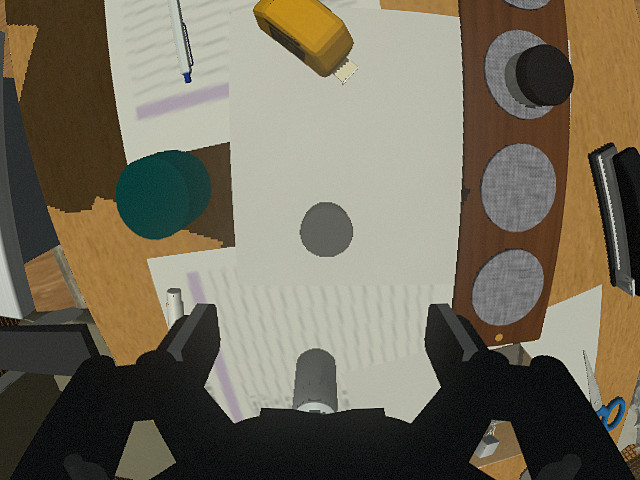

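The small white pot is at (326.5,229.5), 53 px across, with no obstacle beside it. The black pot stands on pad 2, and the glue bottle is at about (316,370).

Run:
```python
from h import *
for nm,u,v,z in(('small',326.5,229.5,24),('l',300,229.5,24),('r',353,229.5,24),('t',326,202,24),('b',326,257,24),('gluebase',316,348,4),('pad3',518.5,187.5,12),('pad4',508,288,12),('blk',545,74,47)): print(nm,ray('wrist',u,v,z))
```

```text
small [489.7 -49.7  24. ]
l [471.1 -49.8  24. ]
r [508.4 -49.7  24. ]
t [489.3 -30.1  24. ]
b [489.5 -70.2  24. ]
gluebase [ 481.6 -161.7    4. ]
pad3 [641.2 -17.7  12. ]
pad4 [ 645.4 -103.9   12. ]
blk [638.1  68.2  47. ]
```

Run:
```python
from h import *
im=cv2.imread('pics/t3.png')
cv2.imwrite('pics/z3.png',cv2.resize(im[130:260,230:430],None,fx=4,fy=4,interpolation=cv2.INTER_CUBIC))
```

```text
(no output)
```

View pics/z3.png

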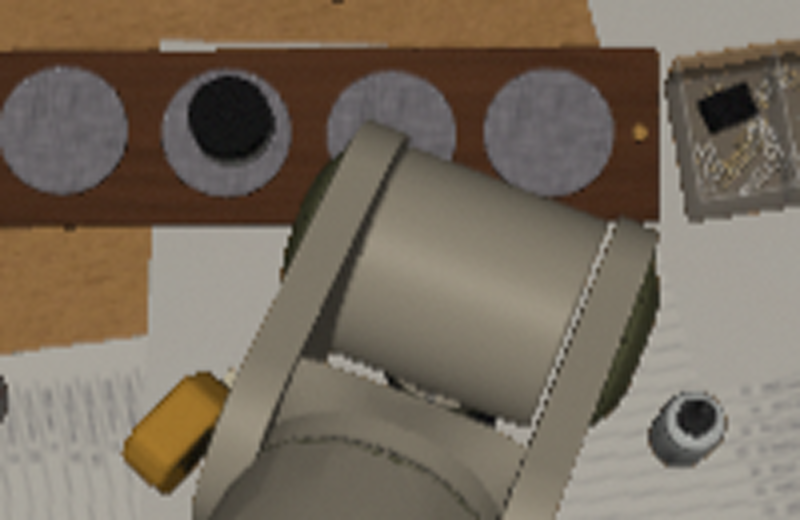

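Run:
```python
from h import *
for nm,u,v,z in(('blk',230,116,47),('p2',226.5,132,12),('p3',391.5,132,12),('p4',549,132,12),('p1',63,130,12),('gluetip',694,417,112),('glueshoulder',690,430,74),('glue base L',651,432,20)): print(nm,ray('top',u/4+229.6,v/4+129.6,z))
```

```text
blk [642.3  64.7  47. ]
p2 [642.5  69.2  12. ]
p3 [644.6 -21.6  12. ]
p4 [ 646.6 -108.1   12. ]
p1 [641.5 159.5  12. ]
gluetip [ 477.  -177.1  112. ]
glueshoulder [ 475.4 -179.7   74. ]
glue base L [ 480.9 -165.4   20. ]
```

Call:
servo_tool(
  deltas=[
    [[0.005,0.005,0.2],[0,0,0],1],
    [[0,0,0.2],[0,0,0],1],
    [[0,0,0.18],[0,0,0],1],
    [[0,0,0.06],[0,0,0],1],
    [[0,0,0],[0,0,0],0.5],
    [[0,0,0],[0,0,0],0.25],
    [[0,0,0],[0,0,0],0.25],
    [[0,0,0],[0,0,0],0.25],
  ],
)

```text
time_s: 7.4
eef_pos: [488.9, -54.6, 5.0]
ee_rot: [0.001, 0.707, 0.707, 0.001]
force: [0.3, 0.5, 7.7]
grip_width: 0.427
grip_force: 29.2
```

Call:
servo_tool(
  deltas=[
    [[0,0,0],[0,0,0],0.25],
    [[0,0,0],[0,0,0],0.25],
    [[0,0,0],[0,0,0],0.25],
    [[0,0,0],[0,0,0],0.25],
  ],
)

```text
time_s: 7.8
eef_pos: [488.9, -54.6, 5.0]
ee_rot: [0.001, 0.707, 0.707, 0.001]
force: [-0.4, 1.3, 6.9]
grip_width: 0.425
grip_force: 29.2
```

Call:
servo_tool(
  deltas=[
    [[0,0,-0.1],[0,0,0],0.25],
    [[0,0,-0.2],[0,0,0],0.25],
    [[0.1,0.07,-0.2],[0,0,0],0.25],
    [[0.18,0.13,-0.05],[0,0,0],0.25],
    [[0.18,0.13,0],[0,0,0],0.25],
    [[0.18,0.13,0],[0,0,0],0.25],
    [[0.18,0.13,0],[0,0,0],0.25],
    [[0.18,0.13,0],[0,0,0],0.25],
  ],
)

```text
time_s: 8.6
eef_pos: [632.7, 147.5, 114.6]
ee_rot: [0.001, 0.707, 0.707, 0.001]
force: [0.3, -0.7, 0.0]
grip_width: 0.424
grip_force: 30.2
```

Call:
servo_tool(
  deltas=[
    [[0.074,0.043,0],[0,0,0],0.25],
    [[0,0,0],[0,0,0],0.25],
    [[0,0,0],[0,0,0],0.25],
  ],
)

```text
time_s: 8.9
eef_pos: [640.1, 160.2, 113.8]
ee_rot: [0.0, 0.707, 0.707, 0.0]
force: [-0.7, -0.8, -0.4]
grip_width: 0.423
grip_force: 30.3
```

Run:
```python
from h import *
im=optics.capture('wrist');cv2.imwrite('pics/w4.png',im)
plan((641.5,160.2,18),n=1)
```

```text
pos [640.  159.7 113.8] yaw 90.0 tilt [-0.0002  0.0002] per-row turn 2.452891229323535e-05
[np.float64(0.002), np.float64(0.007), np.float64(0.479)]
```

View pics/w4.png

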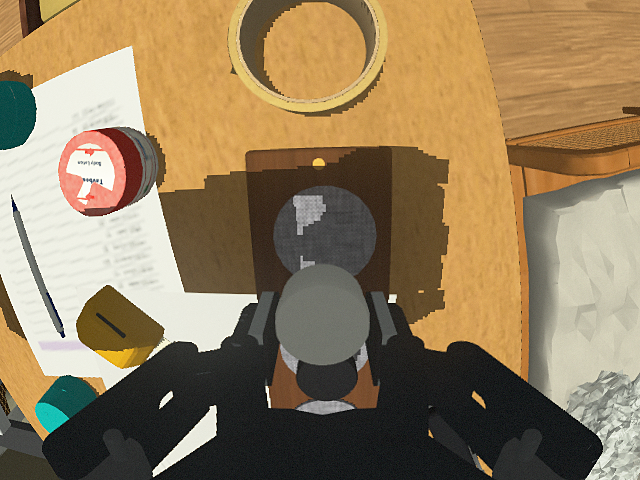

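The held small pot is at (322.5,315), spanning 275–370 by 264–365. Pad 1 below it spans 274–376 with its top edge at 186. The red lid is at (95,172).

Run:
```python
from h import *
for nm,u,v,z in(('c',322.5,315,132.8),('top',322.5,264,132.8),('bot',322.5,366,132.8),('l',275,315,132.8),('r',370,315,132.8),('p1top',325,186,12),('p1l',274,236,12),('p1r',376,236,12),('redlid',94,172,50),('redL',59,172,50),('redR',127,172,50)): print(nm,ray('wrist',u,v,z))
```

```text
c [638.9 167.  132.8]
top [638.8 187.8 132.8]
bot [638.9 142.8 132.8]
l [620.8 166.8 132.8]
r [657.  166.8 132.8]
p1top [640.7 196.8  12. ]
p1l [605.5 162.1  12. ]
p1r [676.1 162.1  12. ]
redlid [493.5 216.3  50. ]
redL [462.7 218.6  50. ]
redR [519.1 214.6  50. ]
```

Call:
servo_tool(
  deltas=[
    [[-0.004,0.008,0.2],[0,0,0],0.25],
    [[0,0,0.2],[0,0,0],0.25],
    [[0,0,0.06],[0,0,0],0.25],
    [[0,0,0.025],[0,0,0],0.25],
    [[0,0,0],[0,0,0],0.25],
    [[0,0,0],[0,0,0],0.25],
  ],
)

```text
time_s: 9.55
eef_pos: [642.9, 159.5, 18.3]
ee_rot: [0.001, 0.707, 0.707, 0.001]
force: [-0.0, -0.1, -0.3]
grip_width: 0.426
grip_force: 30.4
```

Call:
servo_tool(
  deltas=[
    [[0,0,0],[0,0,0],0.7],
    [[0,0,0],[0,0,0],0.9],
    [[0,0,0],[0,0,0],0.9],
    [[0,0,0],[0,0,0],0.9],
    [[0,0,-0.15],[0,0,0],0.9],
    [[0,0,-0.2],[0,0,0],1],
    [[0,0,-0.2],[0,0,0],1],
    [[0,0,-0.05],[0,0,0],1],
  ],
)

```text
time_s: 10.35
eef_pos: [643.6, 159.9, 141.5]
ee_rot: [0.003, 0.707, 0.707, 0.003]
force: [0.5, 0.8, 0.1]
grip_width: 1.002
grip_force: 0.0
```

Call:
servo_tool(
  deltas=[
    [[0.065,-0.19,0],[0,0,0],1],
    [[0.065,-0.19,0],[0,0,0],1],
    [[0.065,-0.19,0],[0,0,0],1],
    [[0.065,-0.195,0],[0,0,0],1],
    [[0,0,0],[0,0,0],1],
    [[0,0,0],[0,0,0],1],
  ],
)

```text
time_s: 10.95
eef_pos: [488.7, 211.9, 136.4]
ee_rot: [0.0, 0.707, 0.708, 0.0]
force: [-0.1, -0.6, -0.4]
grip_width: 0.999
grip_force: 0.0
```

Run:
```python
from h import *
plan((490,212,12),n=1)
w=optics.capture('wrist');t=optics.capture('top');cv2.imwrite('pics/w5.png',w);cv2.imwrite('pics/t5.png',t)
a=cv2.resize(t[135:215,220:420],None,fx=4,fy=4,interpolation=cv2.INTER_CUBIC)
b=cv2.resize(w[:,:],(360,270))
c=np.zeros((590,800,3),np.uint8);c[:320]=a;c[320:,:360]=b
cv2.imwrite('pics/m5.png',c)
```

```text
pos [488.7 211.9 136.4] yaw 90.09 tilt [-0.      0.0004] per-row turn 0.0009645226506699642
[np.float64(0.0), np.float64(0.006), np.float64(0.622)]
```

View pics/m5.png

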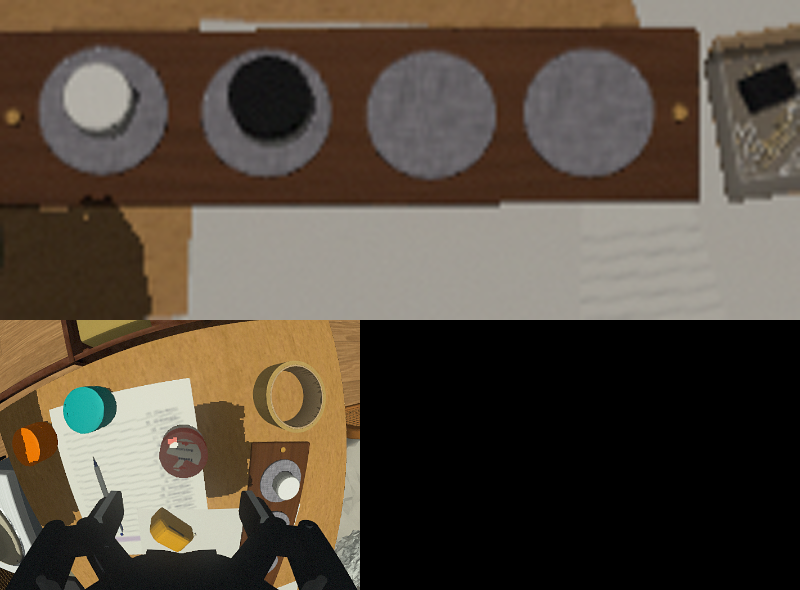

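On the top crop the small pot's lid is at (97.5,97) against pad 1 at (103,111). The black lid is at (268,97) against pad 2 at (266.5,112). The red lid in the wrist view is at about (325,233).

Run:
```python
from h import *
for nm,u,v,z in(('small',97.5,97,36),('p1',103,111,12),('blk',269,97,47),('p2',266.5,112,12),('p3',431,114,12),('p4',589,114,12)): print(nm,ray('top',u/4+219.6,v/4+134.6,z))
print(ray('wrist',325,233,50))
```

```text
small [642.5 159.   36. ]
p1 [640.9 159.4  12. ]
blk [641.7  65.2  47. ]
p2 [642.5  69.2  12. ]
p3 [643.5 -21.4  12. ]
p4 [ 645.5 -108.1   12. ]
[490.4 220.4  50. ]
```

Run:
```python
from h import *
for f,n,box in(('pics/top0.png','top',(195,208,240,248)),('pics/w5.png','wrist',(270,170,390,300))):
    im=cv2.imread(f);x0,y0,x1,y1=box;g=cv2.cvtColor(im,cv2.COLOR_BGR2HSV)[y0:y1,x0:x1]
    m=(((g[...,0]<8)|(g[...,0]>170))&(g[...,1]>80)).astype(np.uint8)
    c=max(cv2.findContours(m,0,2)[0],key=cv2.contourArea);(u,v),r=cv2.minEnclosingCircle(c);u+=x0;v+=y0
    e=c[:,0]+[x0,y0];print(f,u,v,r,'box',e.min(0),e.max(0),ray(n,u,v,50),ray(n,u,e[:,1].min(),50),ray(n,u,e[:,1].max(),50),ray(n,e[:,0].min(),v,50),ray(n,e[:,0].max(),v,50))
```

```text
pics/top0.png 215.25471687316895 227.48113250732422 14.469135284423828 box [201 214] [229 241] [489.  211.1  50. ] [517.8 212.6  50. ] [460.2 209.7  50. ] [488.2 241.3  50. ] [489.7 182.   50. ]
pics/w5.png 326.2138366699219 235.4654083251953 44.966102600097656 box [284 191] [368 280] [491.2 218.8  50. ] [491.1 247.8  50. ] [491.3 187.6  50. ] [463.9 218.8  50. ] [518.3 218.8  50. ]
```

Call:
servo_tool(
  deltas=[
    [[0.01,0.007,0.2],[0,0,0],1],
    [[0,0,0.2],[0,0,0],1],
    [[0,0,0.16],[0,0,0],1],
    [[0,0,0.06],[0,0,0],1],
    [[0,0,0],[0,0,0],0.7],
    [[0,0,0],[0,0,0],0.5],
    [[0,0,0],[0,0,0],0.5],
    [[0,0,0],[0,0,0],0.5],
  ],
  squeeze=35,
)

```text
time_s: 11.85
eef_pos: [491.3, 213.8, 13.8]
ee_rot: [0.001, 0.707, 0.707, 0.001]
force: [1.0, 0.1, 4.4]
grip_width: 0.666
grip_force: 37.8
```

Call:
servo_tool(
  deltas=[
    [[0,0,0],[0,0,0],0.5],
    [[0,0,0],[0,0,0],0.5],
    [[0,0,0],[0,0,0],0.5],
    [[0,0,0],[0,0,0],0.5],
  ],
)

```text
time_s: 12.25
eef_pos: [491.4, 213.8, 13.8]
ee_rot: [0.001, 0.707, 0.707, 0.001]
force: [0.4, -1.0, 6.5]
grip_width: 0.669
grip_force: 38.1
```

Call:
servo_tool(
  deltas=[
    [[0,0,-0.15],[0,0,0],0.5],
    [[0,0,-0.2],[0,0,0],0.5],
    [[0,0,-0.2],[0,0,0],0.5],
    [[-0.15,0.1,0],[0,0,0],0.5],
    [[-0.19,0.127,0],[0,0,0],0.5],
    [[-0.19,0.127,0],[0,0,0],0.5],
    [[-0.19,0.127,0],[0,0,0],0.5],
    [[-0.19,0.127,0],[0,0,0],0.5],
  ],
)

```text
time_s: 13.05
eef_pos: [612.7, 30.1, 122.8]
ee_rot: [0.0, 0.707, 0.707, 0.0]
force: [0.3, 0.8, -1.2]
grip_width: 0.668
grip_force: 38.3
```

Call:
servo_tool(
  deltas=[
    [[-0.15,0.1,0],[0,0,0],0.5],
    [[-0.1,0.055,0],[0,0,0],0.5],
    [[0,0,0],[0,0,0],0.5],
    [[0,0,0],[0,0,0],0.5],
  ],
)

```text
time_s: 13.45
eef_pos: [642.7, -18.0, 122.3]
ee_rot: [-0.0, 0.707, 0.707, -0.0]
force: [-1.5, -0.4, -1.1]
grip_width: 0.669
grip_force: 38.3
```

Run:
```python
from h import *
plan((644,-18.5,25.8),n=1)
```

```text
pos [642.7 -18.  122.3] yaw 90.01 tilt [ 0.0004 -0.0005] per-row turn 0.00013811927281307917
[np.float64(-0.002), np.float64(0.007), np.float64(0.482)]
```

Call:
servo_tool(
  deltas=[
    [[-0.003,0.002,0.2],[0,0,0],0.5],
    [[0,0,0.2],[0,0,0],0.5],
    [[0,0,0.06],[0,0,0],0.5],
    [[0,0,0.025],[0,0,0],0.5],
    [[0,0,0],[0,0,0],0.5],
    [[0,0,0],[0,0,0],0.5],
  ],
)

```text
time_s: 14.05
eef_pos: [644.4, -18.7, 27.2]
ee_rot: [0.001, 0.707, 0.708, 0.001]
force: [-0.4, -0.4, -0.9]
grip_width: 0.672
grip_force: 38.5
```

Call:
servo_tool(
  deltas=[
    [[0,0,0],[0,0,0],0.8],
    [[0,0,0],[0,0,0],1],
    [[0,0,0],[0,0,0],1],
    [[0,0,0],[0,0,0],1],
    [[0,0,-0.15],[0,0,0],1],
    [[0,0,-0.2],[0,0,0],1],
    [[0,0,-0.2],[0,0,0],1],
    [[0,0,-0.1],[0,0,0],1],
  ],
)

```text
time_s: 14.85
eef_pos: [644.4, -19.0, 159.3]
ee_rot: [0.002, 0.707, 0.707, 0.001]
force: [0.3, 0.1, -0.3]
grip_width: 1.0
grip_force: 0.0
```

Call:
servo_tool(
  deltas=[
    [[-0.1,-0.1,-0.05],[0,0,0],1],
    [[-0.15,-0.16,0],[0,0,0],1],
    [[-0.15,-0.16,0],[0,0,0],1],
    [[-0.15,-0.16,0],[0,0,0],1],
    [[-0.15,-0.16,0],[0,0,0],1],
    [[-0.095,-0.097,0],[0,0,0],1],
    [[0,0,0],[0,0,0],1],
    [[0,0,0],[0,0,0],1],
  ],
)

```text
time_s: 15.65
eef_pos: [476.2, -178.2, 165.6]
ee_rot: [0.0, 0.707, 0.707, 0.0]
force: [-0.0, -0.4, 0.4]
grip_width: 1.001
grip_force: 0.0
```

Run:
```python
from h import *
plan((477,-178,42),n=1)
w=optics.capture('wrist');t=optics.capture('top');cv2.imwrite('pics/w6.png',w);cv2.imwrite('pics/t6.png',t)
t0=cv2.imread('pics/top0.png')
c=np.zeros((600,800,3),np.uint8)
c[:240]=cv2.resize(t[140:200,220:420],None,fx=4,fy=4,interpolation=cv2.INTER_CUBIC)
c[240:,:480]=cv2.resize(w,(480,360));c[240:560,480:]=cv2.resize(t0[217:257,385:425],(320,320),interpolation=cv2.INTER_CUBIC)
cv2.imwrite('pics/m6.png',c)
```

```text
pos [ 476.2 -178.2  165.6] yaw 89.97 tilt [-0.0001  0.0006] per-row turn -0.00032557191214708565
[np.float64(0.001), np.float64(0.004), np.float64(0.618)]
```

View pics/m6.png

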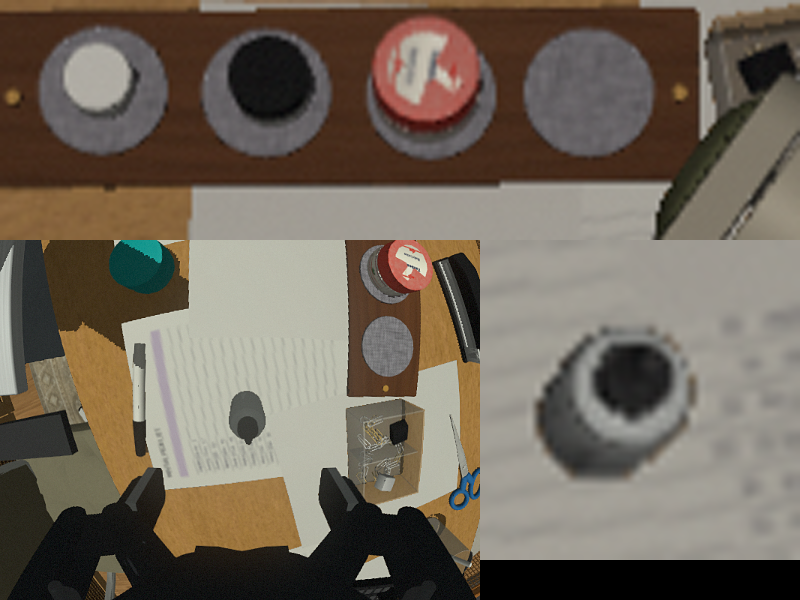

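The red pot now stands on pad 3 with its lid at (425,70) in the top crop, against a pad centre of (431,92). The glue bottle shows its shoulder ring at (633,384) and its base centre at about (594,419) in the lower right panel. In the wrist panel it is at (247,415).

Run:
```python
from h import *
T=lambda u,v,z:ray('top',u/4+219.6,v/4+139.6,z)
for nm,u,v,z in(('small',97.5,77,36),('p1',103,91,12),('blk',269,77,47),('p2',266.5,92,12),('red',425,69.5,62),('p3',431,93,12),('p4',589,93,12)): print(nm,T(u,v,z))
G=lambda u,v,z:ray('top',(u-480)/8+384.6,(v-240)/8+216.6,z)
print('glue sh',G(633,384,74),G(633,381,112),'base',G(594,419,0))
W=lambda u,v,z:ray('wrist',u*4/3,(v-240)*4/3,z)
print('w',W(247.5,391,0),W(229,408,74),W(266,408,74))
```

```text
small [642.5 159.   36. ]
p1 [640.9 159.4  12. ]
blk [641.7  65.2  47. ]
p2 [642.5  69.2  12. ]
red [643.7 -18.5  62. ]
p3 [644.  -21.4  12. ]
p4 [ 646.  -108.1   12. ]
glue sh [ 480.7 -183.    74. ] [ 476.3 -178.3  112. ] base [ 480.9 -181.6    0. ]
w [ 482.1 -163.5    0. ] [ 464.4 -163.8   74. ] [ 496.7 -163.7   74. ]
```

Call:
servo_tool(
  deltas=[
    [[-0.014,0.019,0.15],[0,0,0],1],
    [[0,0,0.2],[0,0,0],1],
    [[0,0,0.18],[0,0,0],1],
    [[0,0,0.07],[0,0,0],1],
    [[0,0,0],[0,0,0],0.6],
    [[0,0,0],[0,0,0],0.3],
    [[0,0,0],[0,0,0],0.3],
    [[0,0,0],[0,0,0],0.3],
  ],
  squeeze=30,
)

```text
time_s: 16.55
eef_pos: [480.7, -181.1, 46.6]
ee_rot: [0.001, 0.707, 0.707, 0.0]
force: [0.1, 0.2, 4.0]
grip_width: 0.386
grip_force: 29.4
```

Call:
servo_tool(
  deltas=[
    [[0,0,0],[0,0,0],0.2],
    [[0,0,0],[0,0,0],0.2],
    [[0,0,0],[0,0,0],0.2],
    [[0,0,0],[0,0,0],0.2],
  ],
)

```text
time_s: 16.95
eef_pos: [480.7, -181.2, 46.6]
ee_rot: [0.001, 0.707, 0.707, 0.0]
force: [0.5, 0.4, 7.1]
grip_width: 0.389
grip_force: 29.8
```

Call:
servo_tool(
  deltas=[
    [[0,0,-0.1],[0,0,0],0.2],
    [[0,0,-0.2],[0,0,0],0.2],
    [[0,0,-0.15],[0,0,0],0.2],
    [[0.05,0.12,0],[0,0,0],0.2],
    [[0.08,0.18,0],[0,0,0],0.2],
    [[0.08,0.18,0],[0,0,0],0.2],
    [[0.08,0.18,0],[0,0,0],0.2],
    [[0.06,0.12,0],[0,0,0],0.2],
  ],
)

```text
time_s: 17.75
eef_pos: [637.6, -109.4, 135.4]
ee_rot: [0.0, 0.707, 0.708, 0.0]
force: [-1.5, -0.8, -0.7]
grip_width: 0.382
grip_force: 30.4
```

Call:
servo_tool(
  deltas=[
    [[0.018,0.04,0],[0,0,0],0.2],
    [[0,0,0],[0,0,0],0.2],
    [[0,0,0],[0,0,0],0.2],
  ],
)

```text
time_s: 18.05
eef_pos: [643.1, -107.6, 135.3]
ee_rot: [-0.0, 0.707, 0.707, -0.0]
force: [1.0, -0.2, -0.3]
grip_width: 0.39
grip_force: 30.4
```

Now down 76.5 mm to TCP z≈58.8.

Call:
servo_tool(
  deltas=[
    [[0,0.004,0.15],[0,0,0],0.2],
    [[0,0,0.15],[0,0,0],0.2],
    [[0,0,0.06],[0,0,0],0.2],
    [[0,0,0.028],[0,0,0],0.2],
    [[0,0,0],[0,0,0],0.2],
    [[0,0,0],[0,0,0],0.2],
  ],
)

```text
time_s: 18.65
eef_pos: [645.0, -107.6, 59.0]
ee_rot: [0.001, 0.707, 0.707, 0.0]
force: [-0.6, -0.4, -0.9]
grip_width: 0.388
grip_force: 30.4
```

Call:
servo_tool(
  deltas=[
    [[0,0,0],[0,0,0],0.5],
    [[0,0,0],[0,0,0],0.7],
    [[0,0,0],[0,0,0],0.9],
    [[0,0,0],[0,0,0],1],
    [[0,0,-0.1],[0,0,0],1],
    [[0,0,-0.2],[0,0,0],1],
    [[0,0,-0.2],[0,0,0],1],
    [[0,0,-0.1],[0,0,0],1],
  ],
)

```text
time_s: 19.45
eef_pos: [645.6, -107.3, 181.7]
ee_rot: [0.002, 0.707, 0.707, 0.001]
force: [0.1, 0.8, 1.1]
grip_width: 1.001
grip_force: 0.0
```

Call:
servo_tool(
  deltas=[
    [[0.1,0,-0.05],[0,0,0],1],
    [[0.15,0,0],[0,0,0],1],
    [[0.15,0,0],[0,0,0],1],
    [[0.15,0,0],[0,0,0],1],
    [[0.15,0,0],[0,0,0],1],
    [[0.1,0,0],[0,0,0],1],
    [[0,0,0],[0,0,0],1],
    [[0,0,0],[0,0,0],1],
  ],
)

```text
time_s: 20.25
eef_pos: [644.2, 53.5, 187.1]
ee_rot: [-0.0, 0.707, 0.708, -0.0]
force: [0.1, 0.5, -0.4]
grip_width: 1.001
grip_force: 0.0
```

Run:
```python
from h import *
plan((642,69,21),n=1)
w=optics.capture('wrist');cv2.imwrite('pics/w7.png',w)
```

```text
pos [644.2  53.5 187.1] yaw 90.09 tilt [-0.0001 -0.001 ] per-row turn 0.0010551793501712085
[np.float64(0.077), np.float64(-0.011), np.float64(0.831)]
```

View pics/w7.png

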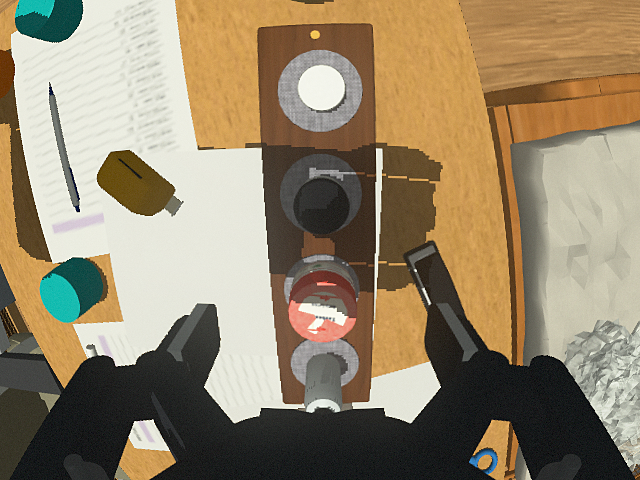

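Pad 1 spans 278–362 by 50–132, with the small lid at (321.5,88.5). Pad 2's top edge is at v=153, with the black lid at (321.5,206). Pad 3's top edge is at v=253, with the red lid at (322,313). Pad 4 spans 291–359 with its top edge at 337, and the glue base edge is at (325,349).

Run:
```python
from h import *
for nm,u,v,z in(('p1',320,91,12),('small',321.5,88.5,36),('p2top',320.5,153,12),('p2',320.5,194,12),('p2bot',320.5,235.5,12),('blk',321.5,206,47),('p3top',322,253.5,12),('redlid',322,313,62),('redlid lowest',322,343,62),('redbase top',322,262,12),('p4top',325,337,12),('p4l',291,363,12),('p4r',359,363,12),('gluebasetop',325,349,12)): print(nm,ray('wrist',u,v,z))
```

```text
p1 [641.1 160.3  12. ]
small [642.4 159.9  36. ]
p2top [641.5 107.   12. ]
p2 [641.6  71.3  12. ]
p2bot [641.6  33.7  12. ]
blk [642.5  68.1  47. ]
p3top [642.9  16.6  12. ]
redlid [643.  -17.4  62. ]
redlid lowest [643.  -46.9  62. ]
redbase top [642.9   8.4  12. ]
p4top [646.  -72.3  12. ]
p4l [ 610.6 -105.3   12. ]
p4r [ 681.8 -105.3   12. ]
gluebasetop [646.1 -86.9  12. ]
```

Run:
```python
from h import *
t=optics.capture('top');cv2.imwrite('pics/t8.png',t);w=cv2.imread('pics/w7.png')
c=np.zeros((600,800,3),np.uint8)
c[:240]=cv2.resize(t[140:200,220:420],None,fx=4,fy=4,interpolation=cv2.INTER_CUBIC)
c[240:,:400]=cv2.resize(w[240:420,265:385],None,fx=2,fy=2,interpolation=cv2.INTER_CUBIC)[:,:].repeat(1,0)[:360,:240].copy() if 0 else cv2.resize(w[240:420,235:435],(400,360),interpolation=cv2.INTER_CUBIC)
c[240:,400:]=cv2.resize(t[135:180,340:390],(400,360),interpolation=cv2.INTER_CUBIC)
cv2.imwrite('pics/m8.png',c)
```

```text
(no output)
```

View pics/m8.png

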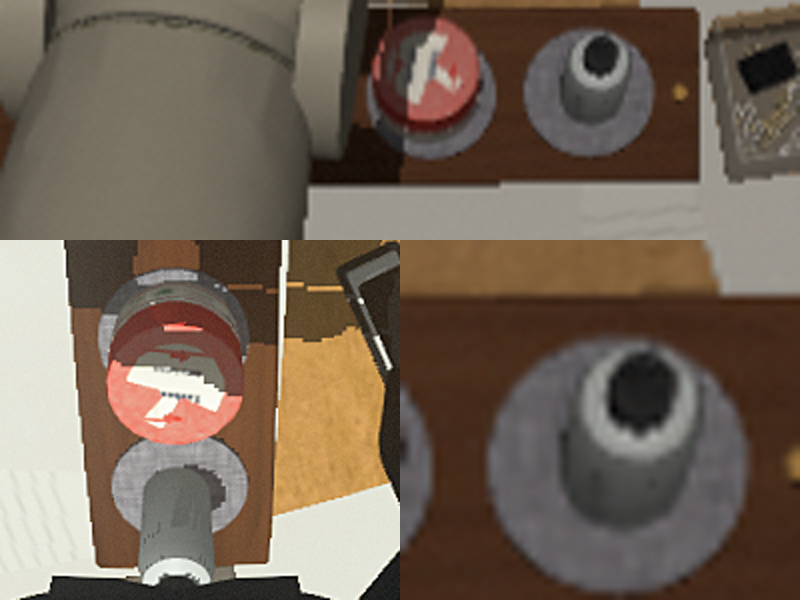

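The glue base at (625,464) sits on the pad 4 centre at (617,465), about 2 mm off. The red pot is centred within about 3 mm, and the small and black pots within about 1 and 4 mm. All four stand upright with the tray on their right, and the gripper is clear, so I'm handing in.

```bash
python3 -c "
from rig import ctrl
print(ctrl.finish_job())"
```

```text
the job is handed in; nothing more can be done
None
```

I put the four containers upright on the pads by height and handed the job in: glue bottle on pad_4 next to the clip tray, then red, black and small pots, ending by the tape roll. The last pictures show each within about 4 mm of its pad's centre; I did not see the verdict.

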